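# Angle a square tube past the post into the welding fixture

## Task

Push the loose square tube into the blue-and-black welding fixture using only the fingertips: work its right end in first behind the yellow post while the tube is at an angle, then swing the left end in, so that the tube lies between the two blue stops, flat against the dark fence along its whole length. Keep it flat on the table throughout: do not grip, lift or tip it, and leave the other things on the table where they are.

Things in the scene. Friction and masses are not known exactly. Their poses are not given: they have to be found in the camera images.
- tube: the loose piece: grey square steel tube 25 x 25 mm, 180 mm long, 0.25 to 0.49 kg, a closed box for contact. Origin: centre of its underside. z up, y along its length, pointing to its left end; x across it, pointing away from the robot. It slides on the table (friction coefficient about 0.5 to 0.7); push it below 15 mm height so that it does not tip.
- tube_left_end (a point): centre of the tube's left (+y) end face, 12.5 mm above the table while it lies flat
- tube_right_end (a point): centre of the tube's right (-y) end face, 12.5 mm above the table while it lies flat
- fixture: welding fixture bolted to the table, cannot move. Origin on the table, at the middle of the fence's front face; x points squarely into the fence (away from the robot), y to the left along it. Dark steel fence: x 0 to 20 mm, y -119 to 119, 22 mm tall. Between the two blue stops at its ends is the bay, 194 mm long, open towards the robot. Bolt heads rise 6 mm above fence and stops.
- left_stop (a point): foot of the left blue stop, at y = +97 mm in the fixture's frame, middle of its inner face. The stop reaches from the fence 29 mm forward (x -29 to 0), is 22 mm thick (y 97 to 119) and 22 mm tall.
- right_stop (a point): the same for the right blue stop: inner face at y = -97 mm in the fixture's frame, thickness y -119 to -97, x -29 to 0.
- post (a point): foot centre of the fixture's fixed yellow round post, 24 mm diameter, 45 mm tall; at x = -55, y = -55 mm in the fixture's frame: 43 mm are free between it and the fence
- pliers: bystander, loose (sizes in mm): blue-handled pliers, 50x176x13, lying flat near the front edge. Leave alone.
- marker: bystander, loose (sizes in mm): yellow and white paint marker, 17x123x17, lying behind the fixture on the right. Leave alone.
- soapstone: bystander, loose (sizes in mm): white soapstone stick, 12x105x9, lying to the right of the fixture. Leave alone.
- magnet_square: bystander, loose (sizes in mm): red magnetic square, 74x90x22, lying beyond the vice. Leave alone.
- tape_measure: bystander, loose (sizes in mm): yellow tape measure, 62x79x36, beside the vice. Leave alone.
- spray_can: bystander, loose (sizes in mm): white spray can with red cap, 65 across, 198 tall, standing at the right front corner. Leave alone.
- paste_tin: bystander, loose (sizes in mm): round white and blue tin, 69 across, 44 tall, at the right edge. Leave alone.

How it is judged:
By the outcome, as a careful person would: the job done as asked, in the order asked, and still so for the second after the job is handed in, with the robot touching nothing.
It also fails if it takes over 72 s, if anything falls off the work surface, if the arm or the gripper's body presses on something with over 40 N, if the wrist force passes 120 N, or if a joint passes its speed limit or range.

## Robot

A 6-joint arm with a two-finger parallel gripper is mounted at the origin on a cart in front of the work surface, level with it; the furniture and walls round the work are solid. World frame = base frame: x ahead of the robot, y to its left, z up, the work surface at z = 0. Lengths are in m, angles in rad, forces in N, time in s.
With the tool pointing down it reaches from about 0.35 to 0.975 m from the base axis. Payload 4.9 kg.
Tool frame: the origin (TCP) lies midway between the tips of the shut fingers; the grasp point (between the pads) lies 19 mm behind it; z points along the fingers, y is the direction in which the jaws open and shut (so a half turn about z gives the same grasp; the last joint's range is limited). The gripper opens to 85 mm and grips with 20 to 120 N. Pads are 22 mm wide; open, the fingers measure 114 mm over their backs; the gripper's body (76 mm by 85 mm) begins 54 mm behind the grasp point. The pads swing forward as they close: fully open they stand 13 mm farther back than shut.
Start: joints at [1.023, 0.053, 1.613, -0, 1.476, -0.119], TCP at [0.26, 0.568, 0.231] pointing down, gripper open.
Joint ranges: [-3.01, 3.01], [-1.01, 2.22], [0.06, 2.58], [-1.02, 4.17], [0.09, 2.62], [-3.14, 3.14]. Speed limits (rad/s): [2.57, 2.57, 3.14, 3.14, 3.14, 3.14].

## Interface

Orientations are given as a unit quaternion [x, y, z, w].
In Python, from station import get_obs, snapshot, calibration, job gives the robot as it stands.
- The arm moves only by the shell command python3 -m pendant 'ROWS'. ROWS is a JSON object of lists of equal length, an entry for each row: "grip": the opening, from 0 (shut) to 1 (fully open); "xyz": the shift along the world's x, y, z in mm, a list of three; "roll": the turn about the world's z in degrees. In form: {"grip": [grip, ...], "xyz": [[x, y, z], ...], "roll": [roll, ...]}. A call has 1 to 10 rows; each row is the pose to reach, as a shift and turn from the pose commanded when the call began; what a row does not reach only later rows make up. A row lasts 1/12 s, in which the tool goes at most 41.7 mm and 7.16 degrees, less where a joint would pass 70% of its speed; a pose out of reach is approached as far as the arm can. A call with a gripper value outside its range is refused whole. The fingers move at their own pace and stop on an object; the grip force is fixed at half the most. Time passes only in rows, so rows that repeat a pose let the fingers close. It gives the time, the measured TCP pose, the force and the opening at its end, in the units of the state.
- get_obs(): the state, without advancing time (a new reading comes with each control period).
- snapshot(name): name is "side" or "top"; returns (picture, depth): 420x560x3 uint8, red, green, blue; 420x560 float32, m along the optical axis (not along the pixel's ray), 0 where there is no reading.
- calibration(name): a dict with "camera_matrix" (3x3 intrinsics, pixels), "T" (4x4, takes a point from camera to world coordinates). Camera axes: x right, y down, z forward; pixel columns grow to the right and rows downward; lengths in m; the calibration is good to about 2 mm. A picture is of the moment at which its call begins. calibration takes no time and is no camera call.
- job.close_job(): hands the job in, once; it reports no verdict.
The state is a dict: "t": time; "joints": joint angles; "dq": joint speeds; "joint_efforts": joint torques, N m; "ee_pos": TCP position; "tool_rot": TCP orientation; "contact_force": force on the tool from outside, world axes, zero at the start; "ft_torque": the same for the moment, N m; "opening": finger opening in m.
Only numpy, scipy, OpenCV 4.12 (cv2) and the standard library are available. Lean on these libraries where they do the work, as an engineer would, in place of code of your own. Each camera call takes 0.05 s, during which the arm holds its last target.

## Working session

There is one attempt and no reset: what is moved stays moved. The work goes in short steps, Python scripts to look and compute and a shell command to move; the robot and the scene stay as the last step left them, time stands still between calls to the robot, and variables do not carry over. Pictures are saved under pics/ and viewed, and the job is handed in when it is done.

```bash
ls; mkdir -p pics; python3 - <<'E'
from station import *
import cv2,numpy as np
for n in("top","side"):
    p,d=snapshot(n);cv2.imwrite(f"pics/{n}0.png",p[:,:,::-1]);np.save(f"{n}d.npy",d)
    c=calibration(n);print(np.round(c["camera_matrix"],1),np.round(c["T"],3))
o=get_obs();print(o["t"],o["ee_pos"],o["tool_rot"],o["opening"])
E
```

```text
pics
[[447.1   0.  273.2]
 [  0.  447.1 207.2]
 [  0.    0.    1. ]] [[-0.009 -0.996  0.085  0.453]
 [-1.     0.008 -0.016 -0.054]
 [ 0.016 -0.085 -0.996  0.953]
 [ 0.     0.     0.     1.   ]]
[[514.4   0.  283.9]
 [  0.  514.4 208. ]
 [  0.    0.    1. ]] [[-0.111  0.717 -0.688  1.476]
 [ 0.994  0.084 -0.074  0.056]
 [ 0.005 -0.692 -0.722  1.055]
 [ 0.     0.     0.     1.   ]]
0.1 [0.25953323 0.56794452 0.23017478] [ 2.12732417e-01  9.77110054e-01 -8.74604295e-04 -3.10551285e-04] 0.08544772219813825
```

View pics/top0.png

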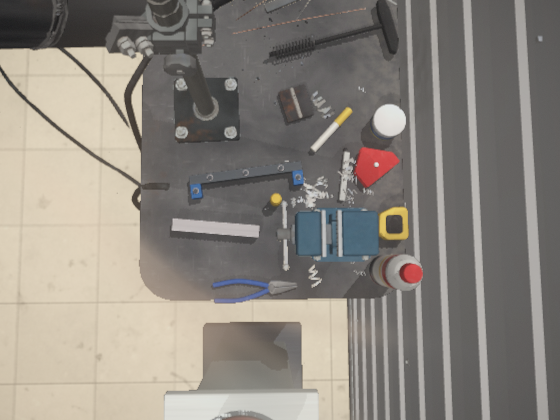

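View pics/side0.png

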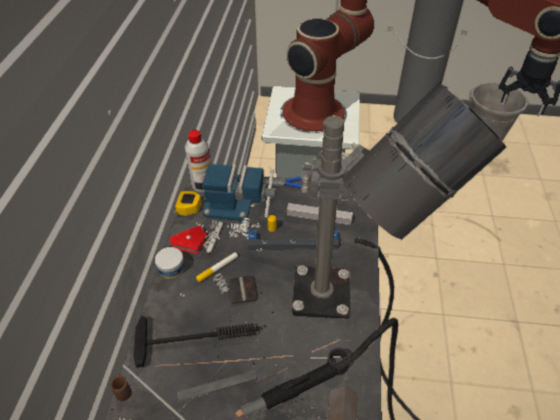

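```bash
cat > h.py <<'E'
from station import *
import cv2,numpy as np
def ray(n,u,v,z):
    c=calibration(n);K=c["camera_matrix"];T=np.array(c["T"])
    d=T[:3,:3]@np.array([(u-K[0][2])/K[0][0],(v-K[1][2])/K[1][1],1]);o=T[:3,3]
    return o+d*(z-o[2])/d[2]
def cloud(n,d):
    c=calibration(n);K=np.array(c["camera_matrix"]);T=np.array(c["T"])
    v,u=np.mgrid[:d.shape[0],:d.shape[1]]
    P=np.stack([(u-K[0,2])/K[0,0]*d,(v-K[1,2])/K[1,1]*d,d],-1)
    return P@T[:3,:3].T+T[:3,3]
E
python3 - <<'E'
from h import *
p=cv2.imread("pics/top0.png");d=np.load("topd.npy")
c=p[150:310,130:430];cv2.imwrite("pics/top0z.png",cv2.resize(c,None,fx=2.6,fy=2.6,interpolation=cv2.INTER_CUBIC))
s=cv2.imread("pics/side0.png");cv2.imwrite("pics/side0z.png",cv2.resize(s[150:290,150:380],None,fx=3.4,fy=3.4,interpolation=cv2.INTER_CUBIC))
P=cloud("top",d)
for (u,v) in [(215,228),(240,178),(275,199),(195,190),(298,177),(207,108),(170,60),(165,15),(60,20),(120,35),(315,235),(340,235),(284,265),(300,300)]: print(u,v,np.round(P[v,u],3))
hsv=cv2.cvtColor(p,cv2.COLOR_BGR2HSV)
# tube mask by height & brightness
m=((P[...,2]>.015)&(P[...,2]<.035)&(hsv[...,1]<60)&(hsv[...,2]>110)).astype(np.uint8)
m[:, :165]=0;m[:,265:]=0;m[:212]=0;m[245:]=0
cs,_=cv2.findContours(m,cv2.RETR_EXTERNAL,cv2.CHAIN_APPROX_NONE)
c=max(cs,key=cv2.contourArea);r=cv2.minAreaRect(c);print(r)
for b in cv2.boxPoints(r): print(b,np.round(ray("top",*b,.025),4))
# blue stops, yellow post
for name,lo,hi,box in [("blue",(100,120,60),(125,255,255),(180,160,310,205)),("yellow",(18,120,100),(35,255,255),(260,185,290,215))]:
    mm=cv2.inRange(hsv,lo,hi);z=np.zeros_like(mm);x0,y0,x1,y1=box;z[y0:y1,x0:x1]=mm[y0:y1,x0:x1]
    cs,_=cv2.findContours(z,cv2.RETR_EXTERNAL,cv2.CHAIN_APPROX_NONE)
    for c in cs:
        if cv2.contourArea(c)>15:
            r=cv2.minAreaRect(c);print(name,r,[np.round(ray("top",*b,.022 if name=="blue" else .045)[:2],4).tolist() for b in list(cv2.boxPoints(r))+[r[0]]])
E
```

```text
215 228 [0.489 0.052 0.027]
240 178 [ 0.594 -0.     0.021]
275 199 [ 0.547 -0.073  0.044]
195 190 [0.569 0.094 0.025]
298 177 [ 0.453 -0.054  0.953]
207 108 [0.729 0.063 0.073]
170 60 [0.688 0.066 0.402]
165 15 [0.727 0.064 0.44 ]
60 20 [0.707 0.175 0.468]
120 35 [0.706 0.119 0.434]
315 235 [ 0.471 -0.145  0.124]
340 235 [ 0.471 -0.192  0.121]
284 265 [ 0.415 -0.088  0.091]
300 300 [ 0.241 -0.183 -0.798]
((215.355224609375, 227.78558349609375), (86.8770523071289, 12.122380256652832), 4.635463237762451)
[171.56894 230.31642] [0.4855 0.1413 0.025 ]
[172.54861 218.23369] [0.5105 0.1396 0.025 ]
[259.1415  225.25475] [ 0.4945 -0.0397  0.025 ]
[258.16183 237.33748] [ 0.4695 -0.0376  0.025 ]
blue ((195.78463745117188, 190.77691650390625), (13.643819808959961, 10.294882774353027), 82.87498474121094) [[0.5809, 0.1048], [0.5834, 0.0835], [0.5549, 0.0798], [0.5524, 0.1011], [0.5679, 0.0923]]
blue ((297.4599609375, 177.21998596191406), (13.57645034790039, 10.18233871459961), 81.8698959350586) [[0.6079, -0.1085], [0.6108, -0.1298], [0.5822, -0.1334], [0.5793, -0.1122], [0.5951, -0.121]]
yellow ((275.2500305175781, 199.25001525878906), (10.60660171508789, 11.31370735168457), 45.0) [[0.546, -0.0575], [0.5624, -0.0739], [0.5468, -0.0891], [0.5306, -0.0726], [0.5464, -0.0733]]
```

View pics/top0z.png

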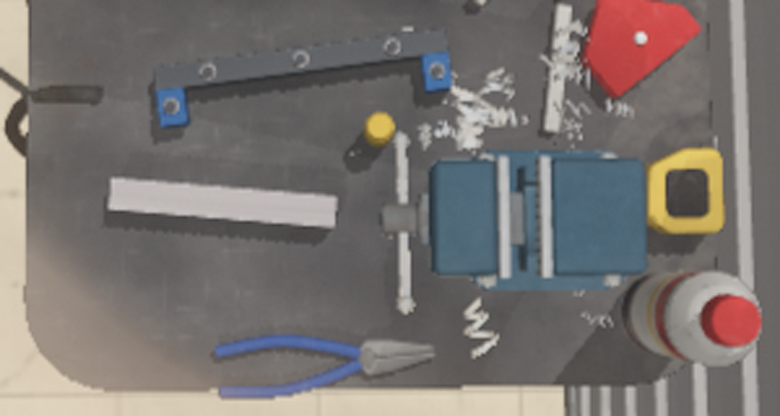

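View pics/side0z.png

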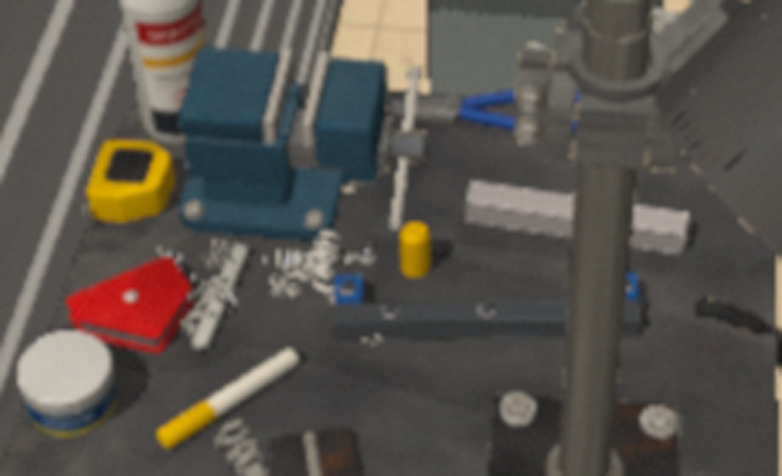

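Top view: the tube runs from (172,224) to (259,231), with its left end currently nearer the fence. The blue stops are at (196,191) and (297,177), and the post at (275,199). The vice's T-bar is at about (284,203–270), 9 cm up. The stop spacing comes out at 215 mm (216 nominal), and the post is within 2 mm of its predicted position. Fixture yaw is about 7.3° and tube yaw about −5°.

First I move over to the front of the tube's right half with the fingers shut.

```bash
python3 -m pendant '{"grip":[0,0,0,0,0,0,0,0,0,0],"xyz":[[12,-39,0],[24,-78,0],[36,-117,0],[48,-156,0],[60,-195,0],[72,-234,0],[84,-273,0],[96,-312,0],[108,-351,0],[120,-390,0]],"roll":[4,8,12,16,20,24,28,32,32,32]}'
python3 -m pendant '{"grip":[0,0,0,0,0,0,0,0,0,0],"xyz":[[12,-39,0],[24,-78,0],[36,-117,0],[48,-156,0],[60,-195,-20],[60,-196,-50],[60,-196,-80],[60,-196,-110],[60,-196,-130],[60,-196,-130]],"roll":[0,0,0,0,0,0,0,0,0,0]}'
```

```text
t: 0.93
ee_pos: [0.3796, 0.1766, 0.2309]
tool_rot: [-0.065, 0.998, -0.0, 0.0]
contact_force: [1.1, -0.3, 0.1]
opening: -0.0003
t: 1.77
ee_pos: [0.4356, -0.0169, 0.0956]
tool_rot: [-0.065, 0.998, 0.001, -0.005]
contact_force: [-0.8, -0.3, -0.0]
opening: -0.0
```

```bash
python3 -m pendant '{"grip":[0,0,0,0,0,0],"xyz":[[2,-1,-30],[2,-1,-60],[2,-1,-80],[2,-1,-90],[2,-1,-92],[2,-1,-92]],"roll":[0,0,0,0,0,0]}'
python3 - <<'E'
from h import *
o=get_obs();print(o["ee_pos"],o["contact_force"])
p,d=snapshot("top");cv2.imwrite("pics/a1.png",cv2.resize(p[150:310,130:430,::-1],None,fx=2.6,fy=2.6,interpolation=cv2.INTER_CUBIC))
E
```

```text
t: 2.27
ee_pos: [0.4424, -0.0186, 0.01]
tool_rot: [-0.065, 0.998, -0.0, 0.0]
contact_force: [-0.5, 0.2, -0.2]
opening: -0.0001
[ 0.44236403 -0.01863089  0.0099932 ] [-0.50401527  0.15400447 -0.15423565]
```

View pics/a1.png

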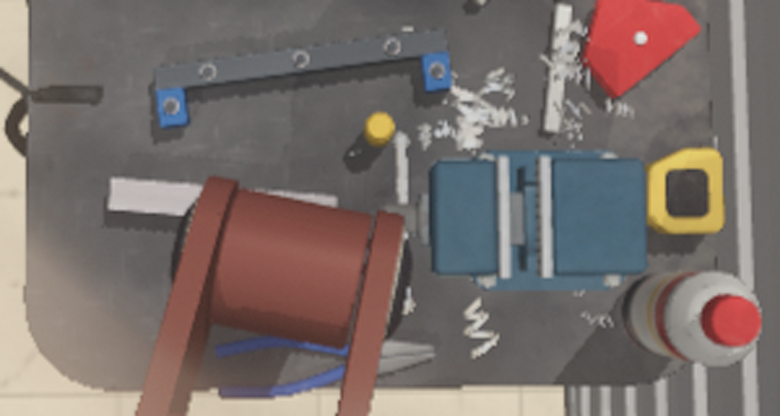

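The wrist hides the right half of the tube, and the left end is still at (110,195) in the crop. I'll push forward slowly to rotate the tube.

```bash
python3 -m pendant '{"grip":[0,0,0,0,0,0,0,0,0,0],"xyz":[[6,0,-1],[12,0,-1],[17,0,-1],[22,0,-1],[27,0,-1],[32,0,-1],[37,1,-1],[42,2,-1],[47,2,-1],[47,2,-1]],"roll":[0,0,0,0,0,0,0,0,0,0]}'
cat > look.py <<'E'
import sys
from h import *
n=sys.argv[1]
o=get_obs();print(o["t"],o["ee_pos"],o["contact_force"])
p,d=snapshot("top");cv2.imwrite(f"pics/{n}.png",cv2.resize(p[150:310,130:430,::-1],None,fx=2.6,fy=2.6,interpolation=cv2.INTER_CUBIC))
q,e=snapshot("side");cv2.imwrite(f"pics/{n}s.png",cv2.resize(q[150:290,150:380,::-1],None,fx=3.4,fy=3.4,interpolation=cv2.INTER_CUBIC))
E
python3 look.py a2
```

```text
t: 3.15
ee_pos: [0.49, -0.0165, 0.0084]
tool_rot: [-0.065, 0.998, 0.0, 0.001]
contact_force: [1.1, -0.8, 0.0]
opening: 0.0002
3.15 [ 0.49002598 -0.0164814   0.00844698] [ 1.08866533 -0.77050645  0.02633714]
```

View pics/a2.png

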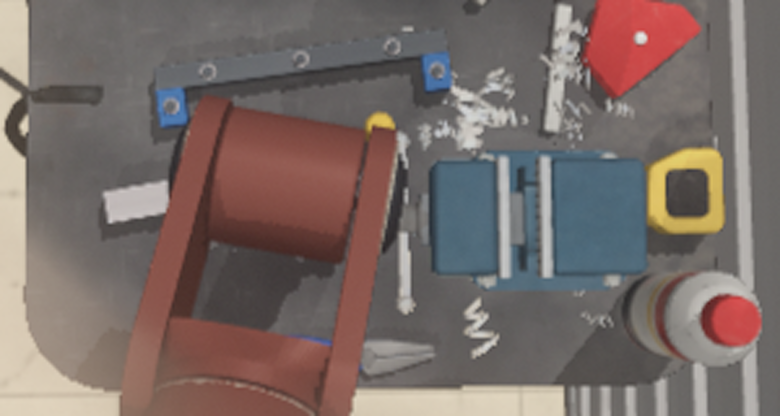

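View pics/a2s.png

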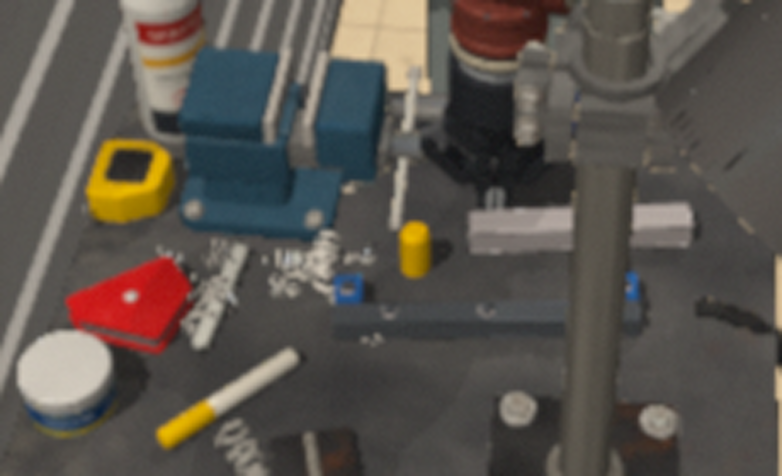

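Tube yaw is now about +8°, with the left end at (105,205) and the right end visible in the side view at (470,230). I'll keep pushing and ease slightly to the left.

```bash
python3 -m pendant '{"grip":[0,0,0,0,0,0,0,0],"xyz":[[5,1,0],[10,2,0],[15,3,0],[20,4,0],[25,5,0],[30,6,0],[34,7,0],[34,7,0]],"roll":[0,0,0,0,0,0,0,0]}'
python3 look.py a3
```

```text
t: 3.92
ee_pos: [0.524, -0.0095, 0.0086]
tool_rot: [-0.065, 0.998, -0.0, 0.001]
contact_force: [0.5, -0.2, -0.0]
opening: 0.0
3.9167 [ 0.52400553 -0.00946712  0.00858436] [ 0.53682668 -0.20135853 -0.02061513]
```

View pics/a3.png

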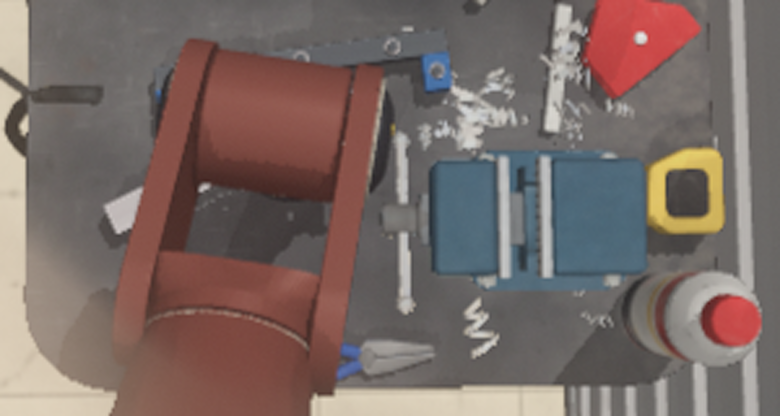

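View pics/a3s.png

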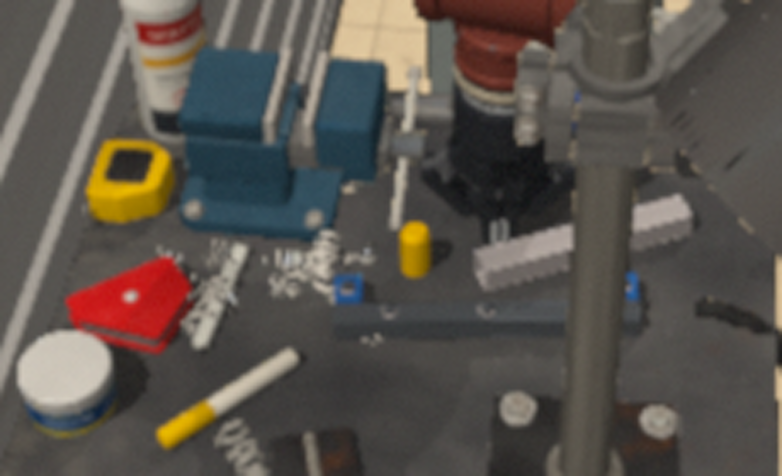

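Tube yaw is now about +25°. I'll back off, lift and clear the view, and turn the fingers for the end push.

```bash
python3 -m pendant '{"grip":[0,0,0,0,0,0,0,0,0,0],"xyz":[[-8,0,0],[-16,0,0],[-18,0,35],[-20,0,70],[-20,0,100],[-35,40,120],[-50,80,120],[-65,120,120],[-80,160,120],[-95,200,120]],"roll":[0,0,0,0,0,-7,-14,-21,-28,-35]}'
python3 -m pendant '{"grip":[0,0,0,0,0,0,0],"xyz":[[0,40,0],[0,80,0],[0,80,0],[0,80,0],[0,80,0],[0,80,0],[0,80,0]],"roll":[-7,-14,-21,-28,-35,-37,-37]}'
cat > meas.py <<'E'
import sys
from h import *
n=sys.argv[1]
p,d=snapshot("top");p=p[:,:,::-1].copy()
cv2.imwrite(f"pics/{n}.png",cv2.resize(p[150:310,130:430],None,fx=2.6,fy=2.6,interpolation=cv2.INTER_CUBIC))
P=cloud("top",d);hsv=cv2.cvtColor(p,cv2.COLOR_BGR2HSV)
m=((P[...,2]>.012)&(P[...,2]<.04)&(hsv[...,1]<60)&(hsv[...,2]>110)).astype(np.uint8)
X=P[...,0];Y=P[...,1]
m[~((X>.40)&(X<.64)&(Y>-.14)&(Y<.22))]=0
cs,_=cv2.findContours(m,cv2.RETR_EXTERNAL,cv2.CHAIN_APPROX_NONE)
c=max(cs,key=cv2.contourArea);r=cv2.minAreaRect(c);print("rect",r)
B=np.array([ray("top",*b,.025)[:2] for b in cv2.boxPoints(r)])
O=np.array([.5959,-.0125]);a=np.deg2rad(7.27);ex=np.array([np.cos(a),np.sin(a)]);ey=np.array([-np.sin(a),np.cos(a)])
e=[B[1]-B[0],B[2]-B[1]];e.sort(key=np.linalg.norm);l=e[1]*np.sign(e[1][1])
C=B.mean(0);print("corners",np.round(B,4).tolist(),"sizes",[round(float(np.linalg.norm(q)),4) for q in e])
yaw=np.degrees(np.arctan2(-l[0],l[1]));print("centre",np.round(C,4),"yaw",round(yaw,2),"rel",round(yaw-7.27,2))
print("fixture centre mm",np.round([1000*(C-O)@ex,1000*(C-O)@ey],1))
print("fixture corners",[[round(1000*float((b-O)@ex),1),round(1000*float((b-O)@ey),1)] for b in B])
o=get_obs();print(o["t"],o["ee_pos"],o["tool_rot"],o["contact_force"])
E
python3 meas.py b1
```

```text
t: 4.85
ee_pos: [0.4375, 0.1625, 0.1284]
tool_rot: [0.215, 0.977, 0.0, 0.0]
contact_force: [-0.3, -1.0, 0.5]
opening: 0.0005
t: 5.43
ee_pos: [0.4381, 0.2412, 0.1279]
tool_rot: [0.511, 0.86, -0.0, -0.0]
contact_force: [-0.6, 1.0, 0.6]
opening: -0.0001
rect ((211.00001525878906, 215.0), (11.627552032470703, 86.75942993164062), 63.43495178222656)
corners [[0.4879, 0.1454], [0.5675, -0.0153], [0.5456, -0.026], [0.4663, 0.1345]] sizes [0.0244, 0.1793]
centre [0.5168 0.0597] yaw 26.36 rel 19.09
fixture centre mm [-69.3  81.6]
fixture corners [[-87.2, 170.3], [-28.5, 0.8], [-51.6, -7.0], [-109.9, 162.2]]
5.4833 [0.43824931 0.2411247  0.12795128] [ 5.10189926e-01  8.60061734e-01 -1.78701466e-04 -1.43793558e-04] [-0.01542243 -0.06051457 -0.38129537]
```

View pics/b1.png

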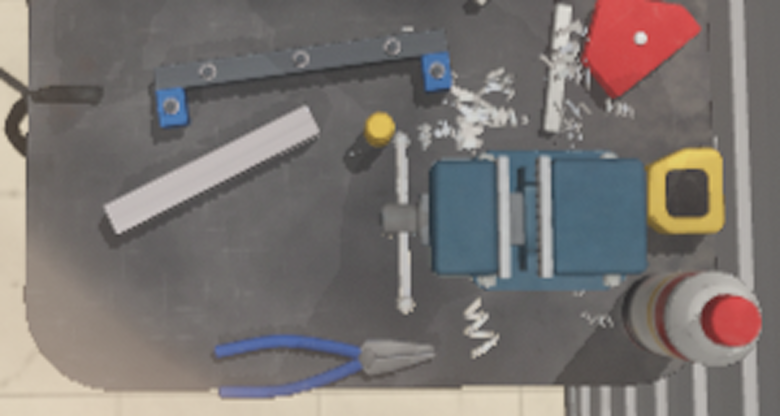

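The tube is at 19° relative to the fixture with its centre at (−69, 82) mm, already on a clean insertion line: about 6 mm clear of the post and 30 mm clear of the left stop. I'll descend behind its left end and push along its axis.

```bash
python3 -m pendant '{"grip":[0,0,0,0,0,0,0,0],"xyz":[[11,-35,0],[23,-70,-5],[23,-70,-45],[23,-70,-80],[23,-70,-105],[23,-70,-117],[23,-70,-120],[23,-70,-120]],"roll":[-2,-2.3,-2.3,-2.3,-2.3,-2.3,-2.3,-2.3]}'
python3 -m pendant '{"grip":[0,0,0,0,0,0,0,0,0,0],"xyz":[[4.4,-9,0],[8.9,-17.9,0],[11.1,-22.4,0],[13.3,-26.9,0],[15.5,-31.4,0],[17.8,-35.8,0],[20,-40.3,0],[22.2,-44.8,0],[24.4,-49.3,0],[24.4,-49.3,0]],"roll":[0,0,0,0,0,0,0,0,0,0]}'
python3 meas.py b2
```

```text
t: 6.15
ee_pos: [0.4617, 0.1713, 0.008]
tool_rot: [0.528, 0.849, -0.0, -0.0]
contact_force: [0.4, 0.6, 1.1]
opening: 0.0005
t: 6.98
ee_pos: [0.4869, 0.121, 0.0081]
tool_rot: [0.528, 0.849, -0.0, 0.0]
contact_force: [0.6, 0.3, 0.4]
opening: 0.0001
rect ((227.8000030517578, 207.60003662109375), (11.62755298614502, 81.39287567138672), 63.43495178222656)
corners [[0.5054, 0.1059], [0.5804, -0.0454], [0.5584, -0.0561], [0.4837, 0.0951]] sizes [0.0244, 0.1689]
centre [0.532  0.0249] yaw 26.36 rel 19.09
fixture centre mm [-58.7  45.1]
fixture corners [[-74.8, 128.9], [-19.6, -30.7], [-42.7, -38.6], [-97.7, 120.9]]
7.0333 [0.48661585 0.12100244 0.00785203] [ 5.28010218e-01  8.49237532e-01 -7.69408056e-04  4.81054792e-04] [0.99763133 0.54601978 0.12634639]
```

View pics/b2.png

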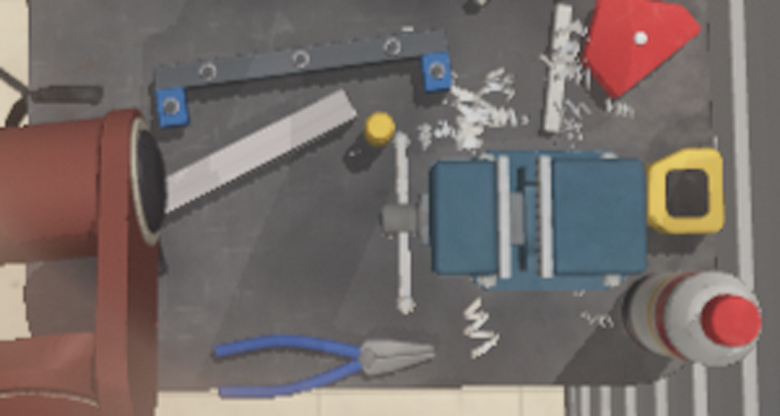

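Straight so far, with yaw held at 19.1° and the right end at (348,105) just left of the post. I'll keep going.

```bash
python3 -m pendant '{"grip":[0,0,0,0,0,0,0,0,0,0],"xyz":[[2.2,-4.5,0],[4.4,-9,0],[6.7,-13.4,0],[8.9,-17.9,0],[11.1,-22.4,0],[13.3,-26.9,0],[15.5,-31.4,0],[17.8,-35.8,0],[20,-40.3,0],[20,-40.3,0]],"roll":[0,0,0,0,0,0,0,0,0,0]}'
python3 meas.py b3
```

```text
t: 7.87
ee_pos: [0.5072, 0.0808, 0.0085]
tool_rot: [0.528, 0.849, -0.0, 0.001]
contact_force: [-0.2, -0.0, -0.6]
opening: 0.0
rect ((251.00001525878906, 196.00001525878906), (11.62755298614502, 72.44860076904297), 63.43495178222656)
corners [[0.5332, 0.0497], [0.6004, -0.0858], [0.5783, -0.0965], [0.5115, 0.0389]] sizes [0.0245, 0.1513]
centre [ 0.5558 -0.0234] yaw 26.36 rel 19.09
fixture centre mm [-41.1  -5.8]
fixture corners [[-54.3, 69.7], [-4.8, -73.3], [-28.1, -81.1], [-77.3, 61.7]]
7.9167 [0.50719977 0.08115362 0.00860076] [5.28152613e-01 8.49149256e-01 2.09721765e-05 5.98394409e-04] [-0.66618421  0.4756453   0.40587014]
```

View pics/b3.png

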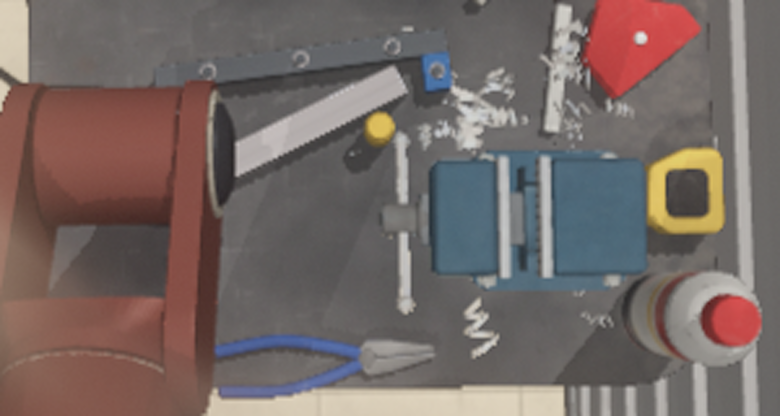

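Right end is behind the post, with its back corner about 5 mm from the fence. I'll go about 14 mm further in small steps.

```bash
python3 -m pendant '{"grip":[0,0,0,0,0,0],"xyz":[[1.3,-2.7,0],[2.7,-5.4,0],[4,-8.1,0],[5.3,-10.8,0],[6,-12.8,0],[6,-12.8,0]],"roll":[0,0,0,0,0,0]}'
python3 meas.py b4
```

```text
t: 8.42
ee_pos: [0.5129, 0.0687, 0.0085]
tool_rot: [0.528, 0.849, 0.0, 0.0]
contact_force: [-0.2, 1.9, 0.5]
opening: -0.0
rect ((257.800048828125, 192.60000610351562), (11.627552032470703, 69.76531982421875), 63.43495178222656)
corners [[0.5414, 0.0331], [0.6063, -0.0977], [0.5842, -0.1083], [0.5197, 0.0223]] sizes [0.0245, 0.146]
centre [ 0.5629 -0.0376] yaw 26.36 rel 19.09
fixture centre mm [-35.9 -20.8]
fixture corners [[-48.2, 52.1], [-0.5, -85.8], [-23.8, -93.6], [-71.2, 44.2]]
8.4667 [0.51294652 0.0687079  0.00845851] [5.27936077e-01 8.49283956e-01 2.41643349e-05 5.10016938e-04] [0.14399012 1.2019087  1.79914309]
```

The right end is seated: back corner at (−0.5, −86) and front corner at (−24, −94), with only about 2 N measured. I'll retract, rise, turn the fingers and go in front of the left half for the swing.

```bash
python3 -m pendant '{"grip":[0,0,0,0,0,0,0,0,0,0],"xyz":[[-4.5,9,0],[-10,20,0],[-11,22,35],[-11,22,70],[-11,22,105],[-18,0,112],[-27,-25,112],[-27,-45,112],[-27,-45,112],[-27,-45,112]],"roll":[0,0,0,7,14,21,28,35,42,49]}'
python3 -m pendant '{"grip":[0,0,0,0,0,0,0,0,0,0],"xyz":[[0,0,0],[0,0,0],[0,0,0],[0,0,0],[0,0,-30],[0,0,-60],[0,0,-85],[0,0,-105],[0,0,-112],[0,0,-112]],"roll":[7,14,21,22,22,22,22,22,22,22]}'
python3 look.py c1
```

```text
t: 9.3
ee_pos: [0.4848, 0.0238, 0.1201]
tool_rot: [0.126, 0.992, -0.0, 0.0]
contact_force: [-0.2, 0.3, 0.0]
opening: 0.0001
t: 10.13
ee_pos: [0.4833, 0.0247, 0.006]
tool_rot: [-0.063, 0.998, 0.0, -0.002]
contact_force: [-0.7, -0.4, 0.2]
opening: 0.0001
10.1333 [0.48325538 0.02466885 0.0059996 ] [-0.68238973 -0.39539899  0.24089352]
```

View pics/c1.png

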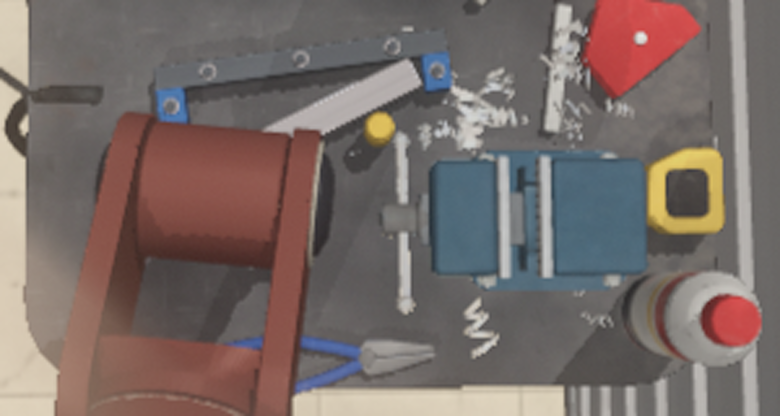

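View pics/c1s.png

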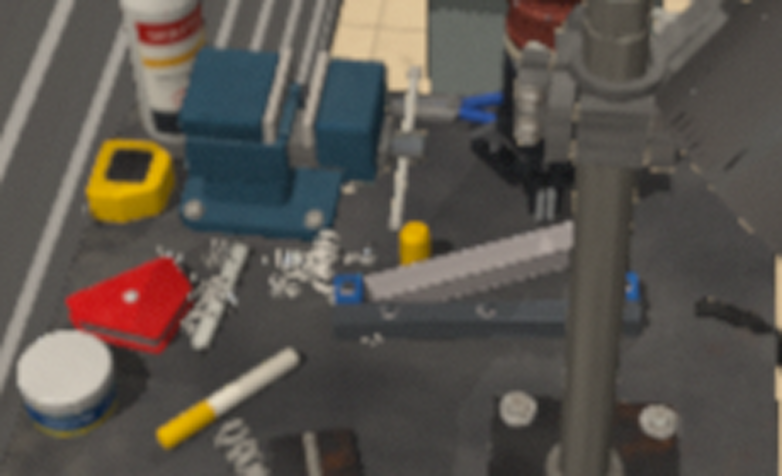

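Right end is tucked between the post and the right stop, and the fingers are in front of the left half. Now the swing, along the fixture's x.

```bash
python3 -m pendant '{"grip":[0,0,0,0,0,0,0,0,0,0],"xyz":[[7,0.9,0],[14,1.8,1],[20,2.5,1],[25,3.2,1],[30,3.8,1],[35,4.4,1],[40,5,1],[45,5.7,1],[50,6.3,1],[50,6.3,1]],"roll":[0,0,0,0,0,0,0,0,0,0]}'
python3 look.py c2
```

```text
t: 11.07
ee_pos: [0.5368, 0.0303, 0.0094]
tool_rot: [-0.063, 0.998, -0.0, 0.001]
contact_force: [-0.2, 0.3, -0.2]
opening: -0.0
11.0667 [0.53676695 0.03032092 0.00940948] [-0.17721099  0.30202759 -0.17542489]
```

View pics/c2.png

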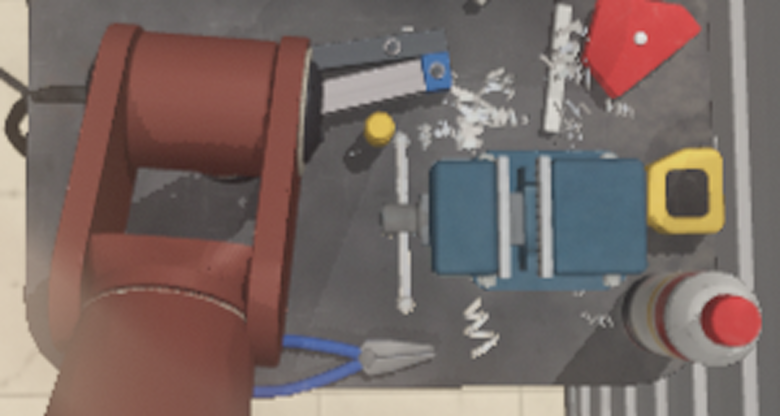

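View pics/c2s.png

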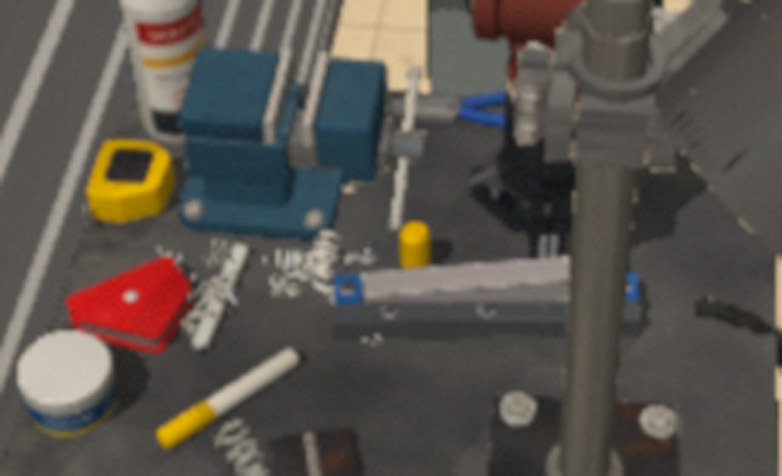

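The tube is now at a small angle and its right end is in place. I'll finish the swing slowly while watching the force.

```bash
python3 -m pendant '{"grip":[0,0,0,0,0,0],"xyz":[[3,0.4,0],[6,0.8,0],[9,1.1,0],[12,1.5,0],[14,1.8,0],[14,1.8,0]],"roll":[0,0,0,0,0,0]}'
python3 -m pendant '{"grip":[0,0,0],"xyz":[[1,0.1,0],[2,0.3,0],[2,0.3,0]],"roll":[0,0,0]}'
```

```text
t: 11.67
ee_pos: [0.5502, 0.0321, 0.0093]
tool_rot: [-0.063, 0.998, -0.0, 0.001]
contact_force: [-0.3, -0.7, 0.1]
opening: 0.0002
t: 11.92
ee_pos: [0.5515, 0.0324, 0.0093]
tool_rot: [-0.063, 0.998, 0.0, -0.0]
contact_force: [-3.0, 0.6, 1.1]
opening: -0.0002
```

```bash
python3 -m pendant '{"grip":[0,0,0],"xyz":[[1,0.1,0],[2,0.3,0],[2,0.3,0]],"roll":[0,0,0]}'
python3 -m pendant '{"grip":[0,0],"xyz":[[1,0.1,0],[1,0.1,0]],"roll":[0,0]}'
```

```text
t: 12.17
ee_pos: [0.5533, 0.0329, 0.0092]
tool_rot: [-0.063, 0.998, 0.0, -0.0]
contact_force: [-2.5, 0.4, 2.8]
opening: -0.0001
t: 12.33
ee_pos: [0.5534, 0.0329, 0.0092]
tool_rot: [-0.063, 0.998, 0.0, -0.002]
contact_force: [-8.0, 0.8, 5.4]
opening: -0.0003
```

It stops at TCP x of about −36.5 mm, where −36 was expected at the fence. I'll back off, move clear and look.

```bash
python3 -m pendant '{"grip":[0,0,0,0,0,0,0,0,0,0],"xyz":[[-8,-1,0],[-16,-2,0],[-20,-2,35],[-25,-2,70],[-40,-2,105],[-60,35,112],[-80,75,112],[-100,115,112],[-110,155,112],[-120,195,112]],"roll":[0,0,0,0,0,0,0,0,0,0]}'
python3 meas.py d1; python3 look.py d2
```

```text
t: 13.17
ee_pos: [0.4349, 0.2232, 0.1216]
tool_rot: [-0.063, 0.998, 0.0, 0.001]
contact_force: [2.1, -0.2, -0.1]
opening: -0.0
rect ((241.1868133544922, 179.7861328125), (21.167255401611328, 102.66500091552734), 83.41805267333984)
corners [[0.6005, 0.1062], [0.6241, -0.1075], [0.5795, -0.112], [0.5562, 0.1009]] sizes [0.0448, 0.215]
centre [ 0.5901 -0.0031] yaw 6.3 rel -0.97
fixture centre mm [-4.6 10.1]
fixture corners [[19.6, 117.2], [15.9, -97.8], [-28.9, -96.6], [-25.0, 117.5]]
13.2167 [0.43292971 0.22955556 0.1216734 ] [-6.59170914e-02  9.97820322e-01  2.98763811e-03  7.84898875e-04] [-2.7409762   2.82499876  0.29097967]
13.2167 [0.43292971 0.22955556 0.1216734 ] [-2.7409762   2.82499876  0.29097967]
```

View pics/d1.png

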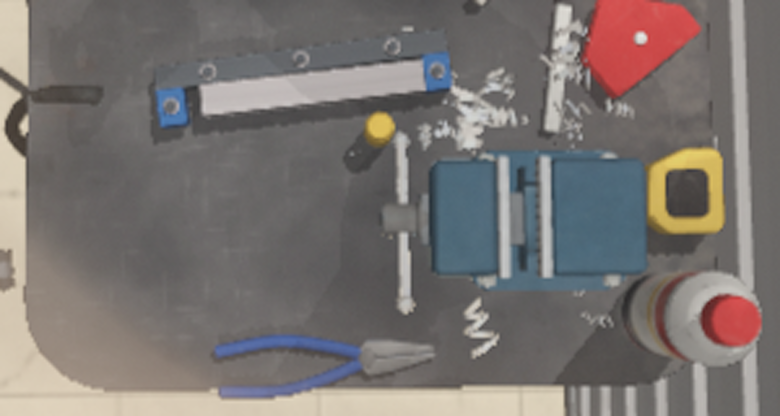

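View pics/d2s.png

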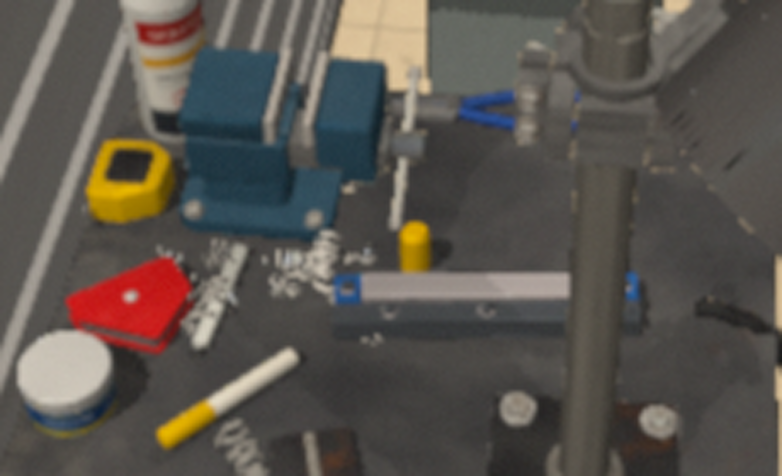

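The tube lies in the bay. I need to measure its brightness-only outline for the small residual angle at the right end.

```bash
sed -i 's/hsv\[...,2\]>110/hsv[...,2]>TH/; s/^n=sys.argv\[1\]/n=sys.argv[1];TH=int(sys.argv[2])/' meas.py; cat >> meas.py <<'E'
# edge lines in fixture frame
ct=np.array([ray("top",*q[0],.025)[:2] for q in c])-O
F=np.c_[ct@ex,ct@ey]*1000
for s in (1,-1):
    out=[]
    for y0 in range(-80,81,10):
        k=F[abs(F[:,1]-y0)<4]
        if len(k): out.append((y0,round(float((k[:,0]*s).max()*s),1)))
    L=np.array(out);print(s,"edge slope deg",round(np.degrees(np.polyfit(L[:,0],L[:,1],1)[0]),2),out)
print("y range",F[:,1].min(),F[:,1].max())
E
python3 meas.py d3 140; python3 meas.py d4 160
```

```text
rect ((249.96340942382812, 183.17074584960938), (12.25790023803711, 86.02616882324219), 83.6598129272461)
corners [[0.5862, 0.0695], [0.6051, -0.1095], [0.5792, -0.112], [0.5605, 0.0666]] sizes [0.0259, 0.18]
centre [ 0.5827 -0.0213] yaw 6.02 rel -1.25
fixture centre mm [-14.2  -7.1]
fixture corners [[0.7, 82.6], [-3.2, -97.4], [-29.1, -96.6], [-25.1, 83.0]]
13.3667 [0.43551984 0.22274759 0.12121949] [-6.48251026e-02  9.97896427e-01 -1.22499835e-04  6.41952125e-04] [ 0.60430506 -0.78894972 -0.50915468]
1 edge slope deg 1.89 [(-80, -4.2), (-70, -4.9), (-60, -3.5), (-50, -4.2), (-40, -3.1), (-30, -3.8), (-20, -2.4), (-10, -3.1), (0, -2.0), (10, -2.7), (20, -1.3), (30, -0.4), (40, -0.6), (50, -0.0), (60, -0.2), (70, 0.4), (80, -0.0)]
-1 edge slope deg 1.12 [(-80, -28.1), (-70, -26.9), (-60, -27.6), (-50, -26.5), (-40, -27.2), (-30, -27.1), (-20, -26.5), (-10, -26.6), (0, -26.1), (10, -26.5), (20, -25.4), (30, -26.1), (40, -25.0), (50, -25.6), (60, -25.5), (70, -24.9), (80, -23.8)]
y range -97.10436865266168 82.74402643419059
rect ((250.0426788330078, 183.38412475585938), (11.37444686889
[... 278 characters left out ...]
 -96.4], [-24.6, 82.5]]
13.4167 [0.43591724 0.22183113 0.12118743] [-6.37820482e-02  9.97963723e-01 -1.71403763e-04  4.77218745e-04] [-0.97545331 -0.30730225  0.75708271]
1 edge slope deg 1.11 [(-80, -4.2), (-70, -4.9), (-60, -3.8), (-50, -4.2), (-40, -3.6), (-30, -3.8), (-20, -3.2), (-10, -3.1), (0, -4.1), (10, -2.7), (20, -2.1), (30, -2.0), (40, -3.0), (50, -1.6), (60, -2.3), (70, -0.9), (80, -1.9)]
-1 edge slope deg 1.14 [(-80, -27.8), (-70, -26.9), (-60, -27.4), (-50, -26.5), (-40, -26.9), (-30, -25.8), (-20, -26.5), (-10, -25.4), (0, -26.1), (10, -26.2), (20, -25.4), (30, -25.8), (40, -25.0), (50, -25.4), (60, -24.0), (70, -24.9), (80, -23.8)]
y range -97.10436865266168 82.4930046983132
```

The tube touches the right stop and its left end is at the fence, but the right end is still about 4 mm off (−1.2°). I'll push near the middle, a little right of it, which seats it against the fence while staying clear of the vice handle.

```bash
python3 -m pendant '{"grip":[0,0,0,0,0,0,0,0,0,0],"xyz":[[14,-36,0],[28,-72,0],[43,-108,0],[57,-144,0],[72,-180,0],[87,-216,0],[102,-250,0],[102,-250,-10],[102,-250,-20],[102,-250,-20]],"roll":[0,0,0,0,0,0,0,0,0,0]}'
python3 look.py e1
```

```text
t: 14.25
ee_pos: [0.5357, -0.0289, 0.0982]
tool_rot: [-0.062, 0.998, 0.001, -0.002]
contact_force: [-0.2, 0.2, -0.4]
opening: -0.0001
14.25 [ 0.5357398  -0.02890587  0.09819075] [-0.22504195  0.16837389 -0.44929107]
```

View pics/e1s.png

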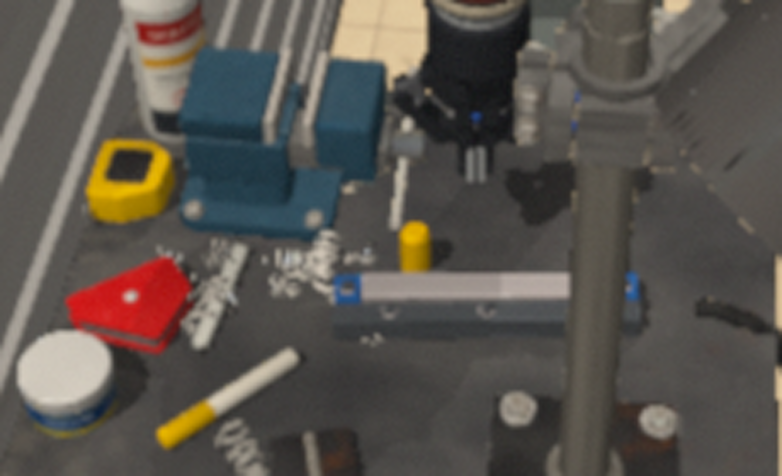

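View pics/e1.png

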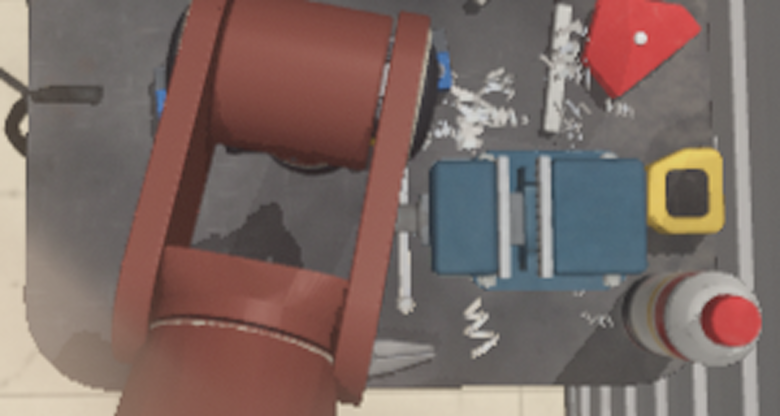

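The wing-like knuckles look wide, so I'll check their extent against the vice bar using depth before descending.

```bash
python3 - <<'E'
from h import *
d=np.load("sided.npy");P=cloud("side",d)
m=(P[...,1]<-.06)&(P[...,1]>-.10)&(P[...,0]>.38)&(P[...,0]<.60)&(P[...,2]>.015)
Q=P[m];
for x in np.arange(.38,.6,.02):
    k=Q[(Q[:,0]>=x)&(Q[:,0]<x+.02)]
    if len(k): print("bar x%.2f"%x,len(k),np.round(k.min(0),3),np.round(k.max(0),3))
p,d=snapshot("side");P2=cloud("side",d);o=get_obs();e=o["ee_pos"];print(e)
m=(abs(P2[...,0]-e[0])<.08)&(abs(P2[...,1]-e[1])<.08)&(P2[...,2]>.075)&(P2[...,2]<.35)&(abs(P2[...,2]-P[...,2])>.01)
Q=P2[m]
for z in np.arange(.08,.34,.015):
    k=Q[(Q[:,2]>=z)&(Q[:,2]<z+.015)]
    if len(k): print("tip+%.3f"%(z-e[2]),len(k),np.round(np.percentile(k[:,1]-e[1],[1,99]),3),np.round(np.percentile(k[:,0]-e[0],[1,99]),3))
E
```

```text
bar x0.40 16 [ 0.407 -0.098  0.08 ] [ 0.42  -0.089  0.096]
bar x0.42 17 [ 0.421 -0.098  0.073] [ 0.44  -0.091  0.087]
bar x0.44 19 [ 0.44  -0.097  0.069] [ 0.46  -0.09   0.085]
bar x0.46 35 [ 0.46  -0.098  0.054] [ 0.479 -0.078  0.077]
bar x0.48 60 [ 0.48  -0.1    0.053] [ 0.5   -0.077  0.078]
bar x0.50 20 [ 0.501 -0.098  0.044] [ 0.52  -0.091  0.059]
bar x0.52 22 [ 0.522 -0.098  0.037] [ 0.54 -0.09  0.05]
bar x0.54 97 [ 0.54  -0.098  0.015] [ 0.56  -0.066  0.049]
bar x0.56 12 [ 0.56  -0.082  0.021] [ 0.564 -0.073  0.049]
[ 0.53718723 -0.02739642  0.10069791]
tip+-0.006 14 [-0.013  0.007] [0.002 0.012]
tip+0.009 42 [-0.016  0.01 ] [0.002 0.013]
tip+0.024 46 [-0.016  0.01 ] [-0.007  0.013]
tip+0.039 98 [-0.033  0.027] [-0.011  0.016]
tip+0.054 117 [-0.046  0.024] [-0.013  0.019]
tip+0.069 110 [-0.057  0.019] [-0.003  0.021]
tip+0.084 167 [-0.064  0.023] [-0.006  0.02 ]
tip+0.099 126 [-0.05   0.025] [-0.     0.022]
tip+0.114 24 [-0.042  0.021] [0.001 0.035]
tip+0.129 115 [-0.037  0.026] [0.015 0.039]
tip+0.144 150 [-0.037  0.034] [0.006 0.039]
tip+0.159 207 [-0.038  0.033] [-0.01   0.039]
tip+0.174 101 [-0.037  0.031] [0.006 0.038]
tip+0.189 150 [-0.037  0.032] [0.008 0.039]
tip+0.204 188 [-0.038  0.033] [-0.002  0.039]
tip+0.219 118 [-0.034  0.031] [0.007 0.038]
tip+0.234 223 [-0.045  0.049] [0.011 0.04 ]
```

Clearances check out: the bar is only 4–5 cm high at this x and the knuckles are at 6 cm or more. The post top at 45 mm is also below them. Descending.

```bash
python3 -m pendant '{"grip":[0,0,0,0,0,0,0],"xyz":[[0,0,-25],[0,0,-50],[0,0,-70],[0,0,-82],[0,0,-90],[0,0,-92],[0,0,-92]],"roll":[0,0,0,0,0,0,0]}'
python3 -m pendant '{"grip":[0,0,0,0,0,0,0],"xyz":[[4,0.5,0],[8,1,0],[12,1.5,0],[15,1.9,0],[18,2.3,0],[20,2.5,0],[20,2.5,0]],"roll":[0,0,0,0,0,0,0]}'
```

```text
t: 14.98
ee_pos: [0.5382, -0.0277, 0.0096]
tool_rot: [-0.064, 0.998, -0.0, 0.0]
contact_force: [0.0, 0.3, -0.4]
opening: 0.0001
t: 15.57
ee_pos: [0.5586, -0.0255, 0.0095]
tool_rot: [-0.063, 0.998, -0.0, 0.0]
contact_force: [-0.1, 0.6, -0.6]
opening: 0.0
```

```bash
python3 -m pendant '{"grip":[0,0,0],"xyz":[[1,0.1,0],[2,0.3,0],[2,0.3,0]],"roll":[0,0,0]}'
python3 -m pendant '{"grip":[0,0,0],"xyz":[[1,0.1,0],[1,0.1,0],[1,0.1,0]],"roll":[0,0,0]}'
python3 -m pendant '{"grip":[0,0,0],"xyz":[[1,0.1,0],[1,0.1,0],[1,0.1,0]],"roll":[0,0,0]}'
```

```text
t: 15.82
ee_pos: [0.5596, -0.0253, 0.0091]
tool_rot: [-0.063, 0.998, 0.0, -0.001]
contact_force: [-0.8, -0.4, 0.6]
opening: 0.0001
t: 16.07
ee_pos: [0.5596, -0.0252, 0.0091]
tool_rot: [-0.063, 0.998, 0.0, -0.002]
contact_force: [-5.1, -1.1, 5.0]
opening: -0.0
t: 16.32
ee_pos: [0.5609, -0.0253, 0.0091]
tool_rot: [-0.063, 0.998, -0.0, -0.001]
contact_force: [-4.6, -2.0, 3.6]
opening: -0.0003
```

```bash
python3 -m pendant '{"grip":[0,0,0],"xyz":[[1,0.1,0],[1,0.1,0],[1,0.1,0]],"roll":[0,0,0]}'
python3 -m pendant '{"grip":[0,0,0],"xyz":[[1,0.1,0],[1,0.1,0],[1,0.1,0]],"roll":[0,0,0]}'
python3 -m pendant '{"grip":[0,0,0],"xyz":[[1,0.1,0],[1,0.1,0],[1,0.1,0]],"roll":[0,0,0]}'
```

```text
t: 16.57
ee_pos: [0.5615, -0.0253, 0.009]
tool_rot: [-0.064, 0.998, -0.0, -0.002]
contact_force: [-5.7, -2.6, 4.3]
opening: 0.0
t: 16.82
ee_pos: [0.5615, -0.0253, 0.009]
tool_rot: [-0.064, 0.998, -0.0, -0.003]
contact_force: [-10.5, -2.2, 8.1]
opening: 0.0001
t: 17.07
ee_pos: [0.5616, -0.0253, 0.009]
tool_rot: [-0.064, 0.998, -0.0, -0.005]
contact_force: [-14.2, -2.8, 11.8]
opening: 0.0
```

It's firm now: the force rises with no motion. I'll back off and check.

```bash
python3 -m pendant '{"grip":[0,0,0,0,0,0,0,0,0,0],"xyz":[[-8,-1,0],[-18,-2,0],[-22,-2,35],[-25,-2,70],[-30,10,105],[-50,50,112],[-70,90,112],[-90,130,112],[-105,170,112],[-115,210,112]],"roll":[0,0,0,0,0,0,0,0,0,0]}'
python3 -m pendant '{"grip":[0,0],"xyz":[[-5,30,0],[-5,30,0]],"roll":[0,0]}'
python3 meas.py f1 140; python3 meas.py f2 160; python3 look.py f3
```

```text
t: 17.9
ee_pos: [0.4511, 0.1768, 0.1213]
tool_rot: [-0.063, 0.998, 0.0, 0.001]
contact_force: [0.5, -0.0, -0.0]
opening: -0.0003
t: 18.07
ee_pos: [0.446, 0.2098, 0.1213]
tool_rot: [-0.066, 0.998, 0.001, 0.001]
contact_force: [-0.3, -0.1, 0.4]
opening: 0.0001
rect ((249.82098388671875, 182.15719604492188), (12.423388481140137, 85.90641021728516), 82.40535736083984)
corners [[0.5865, 0.0698], [0.6093, -0.1086], [0.5832, -0.1117], [0.5606, 0.0663]] sizes [0.0263, 0.1798]
centre [ 0.5849 -0.0211] yaw 7.29 rel 0.02
fixture centre mm [-12.   -7.1]
fixture corners [[1.1, 82.8], [1.1, -97.0], [-25.1, -96.8], [-25.1, 82.6]]
18.1167 [0.4466513  0.2077616  0.12125448] [-6.57988521e-02  9.97832700e-01  3.84730602e-04  5.15571030e-04] [ 0.86742037  0.14566449 -0.32757617]
1 edge slope deg 0.03 [(-80, 0.3), (-70, 0.9), (-60, 0.7), (-50, 0.0), (-40, 0.8), (-30, 0.4), (-20, -0.3), (-10, 0.8), (0, 0.4), (10, -0.6), (20, 0.8), (30, 0.1), (40, 0.7), (50, 0.5), (60, 1.1), (70, 0.7), (80, 0.2)]
-1 edge slope deg -0.05 [(-80, -24.2), (-70, -24.6), (-60, -24.7), (-50, -24.2), (-40, -24.8), (-30, -23.7), (-
[... 607 characters left out ...]
02  9.97899660e-01  4.47051458e-05  3.48227389e-04] [ 1.17934828 -1.04034129  0.75205329]
1 edge slope deg 0.14 [(-80, -1.8), (-70, -1.0), (-60, -1.4), (-50, -2.1), (-40, -1.0), (-30, -1.7), (-20, -1.1), (-10, -1.0), (0, -2.0), (10, -0.9), (20, -1.3), (30, -0.7), (40, -0.9), (50, -1.6), (60, -0.7), (70, -0.9), (80, -1.9)]
-1 edge slope deg -0.1 [(-80, -24.2), (-70, -24.6), (-60, -23.5), (-50, -24.2), (-40, -24.6), (-30, -23.7), (-20, -24.4), (-10, -24.8), (0, -24.0), (10, -24.7), (20, -24.8), (30, -24.0), (40, -24.7), (50, -24.8), (60, -24.3), (70, -24.7), (80, -23.8)]
y range -96.21978680875374 82.4930046983132
18.1667 [0.44711135 0.20640534 0.12113376] [ 1.17934828 -1.04034129  0.75205329]
```

View pics/f1.png

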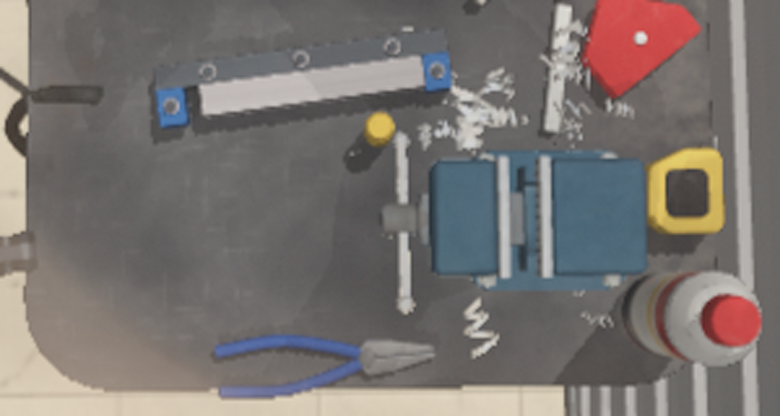

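View pics/f3s.png

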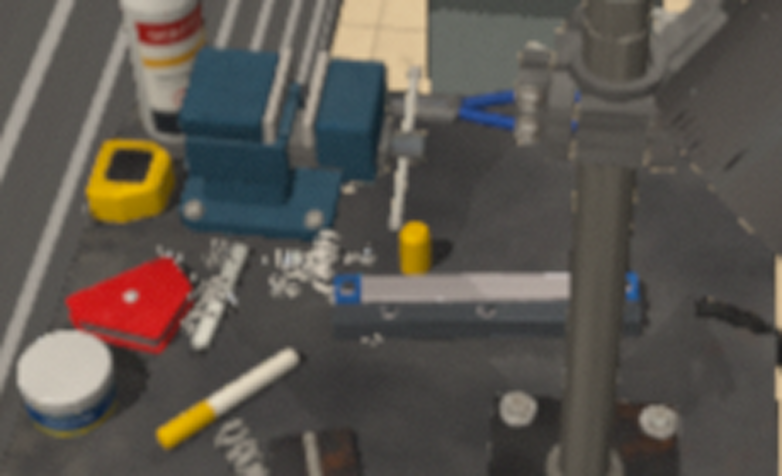

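Flat on the fence: 0.02° relative angle, front face at x ≈ −25 mm all along, tube between the stops. In the pictures the other things look where they were, and the robot touches nothing.

```bash
python3 -c "
from station import job
print(job.close_job())"
```

```text
the job is handed in; nothing more can be done
None
```

The tube is in the fixture, flat against the fence and between the two blue stops, and the job was handed in at about 18 s.

**What I did**
- I used only the shut fingertips, 6–10 mm above the table.
- I turned the tube to about 19° from the fence and pushed it along its axis until the right end was behind the post.
- I then swung the left end in. That left the right end about 4 mm off the fence, so I pushed once more near the middle to seat it.

**Last checks**
- **Angle:** the tube is 0.02° off the fence by the outline fit.
- **Fence contact:** the front face is at x ≈ −24 to −25 mm along its whole length, where −25 mm is flush. This is within the camera accuracy of about 2 mm.
- **Position in the bay:** the tube spans y ≈ −97 to +83 mm, touching or nearly touching the right stop with about 14 mm free at the left.
- **Force:** the highest reading at the end of any move was about 19 N, while seating the tube.
- **Surroundings:** in the final pictures the other things look unmoved by eye. I did not measure them one by one. The arm was clear of everything.

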